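# Fetch the firing-record cartridge from the kiln logger

### The arm

A 6-joint arm with a two-finger parallel gripper is mounted at the origin on a cart in front of the work surface, level with it; the furniture and walls round the work are solid. World frame = base frame: x ahead of the robot, y to its left, z up, the work surface at z = 0. Lengths are in m, angles in rad, forces in N, time in s.
With the tool pointing down it reaches from about 0.275 to 0.975 m from the base axis. Payload 8.4 kg.
Tool frame: the origin (TCP) lies midway between the tips of the shut fingers; the grasp point (between the pads) lies 19 mm behind it; z points along the fingers, y is the direction in which the jaws open and shut (so a half turn about z gives the same grasp; the last joint's range is limited). The gripper opens to 92 mm and grips with 3 to 60 N. Pads are 20 mm wide; open, the fingers measure 128 mm over their backs; the gripper's body (75 mm by 189 mm) begins 69 mm behind the grasp point.
Start: joints at [1.188, 0.353, 1.633, -0, 1.155, -0.002], TCP at [0.232, 0.58, 0.19] pointing down, gripper open.
Joint ranges: [-2.63, 2.63], [-0.92, 2.1], [0.06, 2.66], [-1.3, 4.44], [0, 2.69], [-3.02, 3.02]. Speed limits (rad/s): [2.22, 2.22, 2.79, 3.14, 3.14, 3.14].

### API

Orientations are given as a 3x3 rotation matrix whose columns are the frame's x, y, z axes.
In Python, from cell import * gives the robot as it stands.
- The arm moves only by the tool arm_command, never from a script. Its argument "motion" is a list of rows, each an object with "fingers": the opening in per cent of the stroke, from 0 (shut) to 100 (fully open); "linear": the shift along the world's x, y, z in mm, a list of three; "yaw": the turn about the world's z in rad. In form: [{"fingers": fingers, "linear": [dx, dy, dz], "yaw": yaw}, ...]. A call has exactly 8 rows; each row is the pose to reach, as a shift and turn from the pose commanded when the call began; what a row does not reach only later rows make up. A row lasts 1/12 s, in which the tool goes at most 41.7 mm and 7.16 degrees, less where a joint would pass 70% of its speed; a pose out of reach is approached as far as the arm can. A call with a gripper value outside its range is refused whole. The fingers move at their own pace and stop on an object; the grip force is fixed at half the most. Time passes only in rows, so rows that repeat a pose let the fingers close, or fill a call up. It gives the time, the measured TCP pose, the force and the opening at its end, in the units of the state.
- sense(): the state, without advancing time (a new reading comes with each control period).
- camera(name): name is "side" or "top"; returns (picture, depth): 400x640x3 uint8, blue, green, red; 400x640 float32, m along the optical axis (not along the pixel's ray), 0 where there is no reading.
- get_calibration(name): a dict with "fx", "fy", "cx", "cy" (pixels), "distortion" ([k1, k2, p1, p2, k3] as OpenCV has them; the pictures are not rectified), "T" (4x4, takes a point from camera to world coordinates). Camera axes: x right, y down, z forward; pixel columns grow to the right and rows downward; lengths in m; the calibration is good to about 2 mm. A picture is of the moment at which its call begins. get_calibration takes no time and is no camera call.
- finish_job(): hands the job in, once; it reports no verdict.
Trained networks look in the newest picture that a camera, given by its name, has taken for a name from the list of things; names that differ only in an ending like _2 or _b are one class to them, and where a whole thing is asked for, a point or a joint stands for the part that bears it (a point fixed in the world has none). Each returns a list of dicts, best first, with "confidence" (0 to 1); they miss things now and then, are a little off and sometimes report something else, mostly with a low value. They report only what shows in the picture. A call takes as long as a camera call. They do not tell look-alikes from the thing itself.
- cut_out(query, camera): "region" (400x640 bool, what is visible of it) and "point" ([column, row] in pixels, amid what is visible of it).
- landmark_of(query, camera): "point" ([column, row] in pixels: a listed point, or the origin of a listed thing).
The state is a dict: "time": time; "joint_pos": joint angles; "joint_vel": joint speeds; "effort": joint torques, N m; "eef_pos": TCP position; "ee_rot": TCP orientation; "wrist_force": force on the tool from outside, world axes, zero at the start; "wrist_torque": the same for the moment, N m; "opening": finger opening in m.
Only numpy, scipy, OpenCV 4.12 (cv2) and the standard library are available. Lean on these libraries where they do the work, as an engineer would, in place of code of your own. Each camera call takes 0.05 s, during which the arm holds its last target. There are 200 camera calls.

### The job

Read out the last firing: in the kiln logger, press the orange cartridge deeper to trip its push-push latch, let it spring up, draw it straight out, and set it down upright on the reader's black pad, inside the raised rim, without dropping it. Leave the blue cartridge latched in its bay and do not disturb the jars and test tiles standing behind.

Things in the scene. Friction and masses are not known exactly. Their poses are not given: they have to be found in the camera images.
- logger: Grey kiln logger box with black end cheeks, fixed: 90 (its x) x 202 (its y) x 84 mm high, cheeks 4 mm higher. Origin: centre of its underside; z up. Its front (display, yellow sockets) faces -x. Two bays open in its top at y = +40 and -40 mm, x = 0, each 23 (x) x 47 mm (y). Which cartridge is in which bay varies.
- orange_cartridge: Orange cartridge, loose, 20 (its x) x 44 (its y) x 66 mm (z), about 50 g, black grip lines near the top. Origin: centre of its underside. It stands in one bay, axes parallel to the logger's, 1.5 mm play each side. Latched, its top is 8 mm above the logger's top and a pawl in a notch of its narrow end keeps it from being pulled out. Sprung up, its top is 24 mm above. Grip across its 20 mm.
- blue_cartridge: Blue cartridge of the same shape and size, origin likewise, latched in the other bay. Stays there.
- bay_left (a joint): Height of the spring carriage under the cartridge in the bay at y = +40 mm, in m: 0 latched. Pressed down 3 mm or more by 3 to 4 N (-0.003; stop at -0.006) the latch trips; when let go the carriage springs to +0.016 and the cartridge can be drawn straight up, 42 mm of it being still in the bay. Once tripped it does not catch again: pressed, it only springs back.
- bay_right (a joint): The same for the bay at y = -40 mm.
- bay_left_mouth (a point): Centre of the mouth of the logger's bay at y = +40 mm, level with the logger's top (84 mm above the bench).
- bay_right_mouth (a point): The same for the bay at y = -40 mm.
- reader: White contactless reader, fixed to the bench, 96 (its x) x 116 mm (its y), with a black pad 76 x 96 mm, 10 mm above the bench, inside a rim that stands 4 mm above the pad. Origin: centre of its underside; z up.
- yellow_jar: Yellow jar with blue cap, 57 mm wide, 76 mm high, loose, behind the work. Origin: centre of its underside. Bystander.
- red_jar: Red-brown jar with black cap, 52 mm wide, 70 mm high, loose. Origin: centre of its underside. Bystander.
- tile_brown: Brown glazed test tile on a pale foot, 36 x 22 x 73 mm, loose. Origin: centre of its underside. Bystander.
- tile_ochre: Ochre glazed test tile on a pale foot, 37 x 25 x 76 mm, loose. Origin: centre of its underside. Bystander.
There are look-alikes about, which are no part of the job. What is meant by the orange_cartridge is not red or turquoise, and is the smaller of those in its own colour.

How it is judged:
By the outcome, as a careful person would: the job done as asked, in the order asked, and still so for the second after the job is handed in, with the robot touching nothing.
It also fails if it takes over 40 s, if anything falls off the work surface, if the arm or the gripper's body presses on something with over 40 N, if the wrist force passes 120 N, or if a joint passes its speed limit or range.

## Working session

There is one attempt and no reset: what is moved stays moved. The work goes in short steps, Python scripts to look and compute and a tool call to move; the robot and the scene stay as the last step left them, time stands still between calls to the robot, and variables do not carry over. Pictures are saved under pics/ and viewed, about 8 in all and at most 12, crops included, and the job is handed in when it is done.

Besides the shell and the picture viewer there is one more tool, called after "Request:" by a JSON object that holds its "op" and its "data". arm_command: Moves the arm, as the interface text tells. Its arguments: {"type":"object","properties":{"motion":{"type":"array"}},"required":["motion"]}

```bash
mkdir -p pics; ls
cat > h.py <<'E'
from cell import *
import numpy as np, cv2
def px2w(name,uv,depth=None,z=None):
    c=get_calibration(name);K=np.array([[c['fx'],0,c['cx']],[0,c['fy'],c['cy']],[0,0,1]])
    uv=np.array(uv,float).reshape(-1,1,2)
    n=cv2.undistortPoints(uv,K,np.array(c['distortion'])).reshape(-1,2)
    r=np.c_[n,np.ones(len(n))];T=np.array(c['T'])
    if depth is not None: p=r*np.asarray(depth).reshape(-1,1)
    else:
        rw=r@T[:3,:3].T; s=(z-T[2,3])/rw[:,2]; p=r*s[:,None]
    return p@T[:3,:3].T+T[:3,3]
def cloud(name,d):
    v,u=np.nonzero(d>0); return np.c_[u,v],px2w(name,np.c_[u,v],d[v,u])
E
python3 - <<'E'
from h import *
for n in("top","side"):
    im,d=camera(n);cv2.imwrite(f"pics/{n}0.png",im);np.save(f"{n}0.npy",d)
    print(n,np.round(get_calibration(n)['T'],3).tolist())
    for q in("orange_cartridge","blue_cartridge","logger","reader","bay_left_mouth","bay_right_mouth"):
        for r in landmark_of(q,n)[:4]: print(n,q,np.round(r['point'],1),round(r['confidence'],2))
print(sense())
E
```

```text
pics
top [[-0.18, -0.944, 0.276, 0.371], [-0.984, 0.172, -0.053, 0.081], [0.002, -0.281, -0.96, 0.908], [0.0, 0.0, 0.0, 1.0]]
top orange_cartridge [192.4 245. ] 0.68
top orange_cartridge [252.8 283.5] 0.56
top orange_cartridge [248.2 235.8] 0.54
top orange_cartridge [280.6 230.4] 0.43
top blue_cartridge [282.1 230.5] 0.58
top logger [265.3 234.1] 0.61
top reader [277.1 222.5] 0.74
top reader [404.6 228.2] 0.73
top bay_left_mouth [239.1 229.6] 0.56
top bay_right_mouth [277.7 223.1] 0.83
side [[0.659, -0.577, 0.483, -0.053], [-0.752, -0.507, 0.421, -0.504], [0.002, -0.641, -0.768, 1.119], [0.0, 0.0, 0.0, 1.0]]
side orange_cartridge [308.  177.9] 0.95
side orange_cartridge [257.5 218.2] 0.56
side orange_cartridge [255.8 176.7] 0.46
side orange_cartridge [282.5 191.8] 0.45
side blue_cartridge [301.6 205.1] 0.52
side logger [292.7 204.2] 0.67
side reader [369.  272.6] 0.93
side bay_left_mouth [281.7 180.9] 0.75
side bay_right_mouth [304.1 191.8] 0.64
{'time': 0.7, 'joint_pos': array([ 1.18756590e+00,  3.52962130e-01,  1.63339362e+00, -3.69123684e-05,
        1.15520514e+00, -2.35761937e-03]), 'joint_vel': array([ 1.41670323e-03, -9.28351450e-04,  9.16765956e-05,  6.94942794e-04,
       -1.17659569e-03,  1.88617280e-03]), 'effort': array([ 1.44943911e-04, -5.93601823e+01, -3.34529364e+01,  6.98526436e-02,
        1.52648793e-02,  1.89702411e-05]), 'eef_pos': array([0.23232224, 0.58022528, 0.18980937]), 'ee_rot': array([[-9.28346080e-01,  3.71717035e-01,  4.31971650e-05],
       [ 3.71717036e-01,  9.28346080e-01,  1.68309499e-05],
       [-3.38455680e-05,  3.16820686e-05, -9.99999999e-01]]), 'wrist_force': array([ 0.36917656, -0.95218322,  0.04064504]), 'wrist_torque': array([-0.03045623,  0.02021773,  0.09117138]), 'opening': 0.09175333909273345}
```

View pics/top0.png

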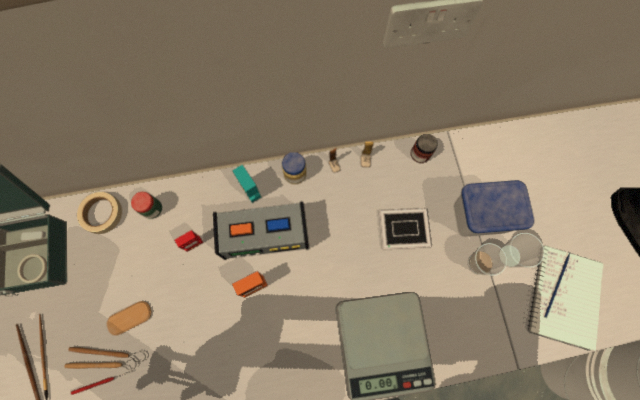

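View pics/side0.png

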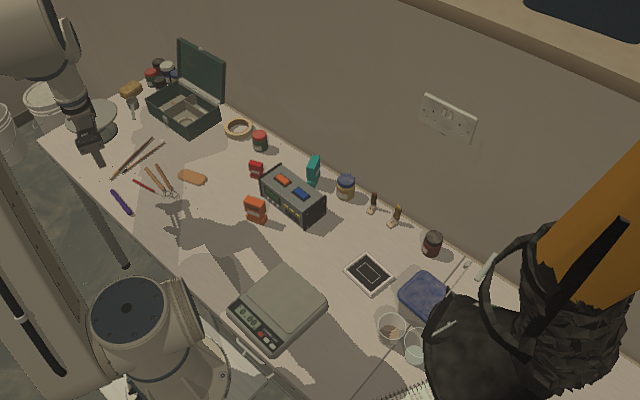

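The top view shows the logger at about (262,230). The orange cartridge is in its left bay at (241,229) and the blue one in its right bay at (278,225). The reader is at (405,229).

Things that could be taken for the target (top-view pixels):
- orange cartridge in the bay (241,229)
- orange block standing in front (249,285), which looks bigger
- red block (188,240)
- turquoise block (247,183)
- ochre eraser (128,318)

I choose the one latched in the bay. Next I'll measure it and check it in a crop.

Run:
```python
from h import *
im=cv2.imread("pics/top0.png");d=np.load("top0.npy")
uv,P=cloud("top",d)
hsv=cv2.cvtColor(im,cv2.COLOR_BGR2HSV)[uv[:,1],uv[:,0]].astype(int)
def rect(m,s):
    p=P[m]; 
    r=cv2.minAreaRect((p[:,:2]*1000).astype(np.float32)); print(s,m.sum(),"c",np.round(r[0],1),"size",np.round(r[1],1),"ang",round(r[2],2),"z med",np.round(np.percentile(p[:,2],[5,50,95]),4)); return r
box=lambda a,b,c,e:(uv[:,0]>a)&(uv[:,0]<b)&(uv[:,1]>c)&(uv[:,1]<e)
L=box(205,315,190,265)
rect(L&(P[:,2]>.076)&(P[:,2]<.1),"logger top")
ora=(hsv[:,0]<18)&(hsv[:,1]>170)&(hsv[:,2]>120)
rect(box(225,258,218,240)&ora,"orange bay")
rect(box(225,275,265,300)&ora,"orange front")
blu=(hsv[:,0]>100)&(hsv[:,0]<125)&(hsv[:,1]>150)
rect(box(262,295,212,238)&blu,"blue bay")
R=box(375,435,200,255)
dark=hsv[:,2]<70
rect(R&dark,"pad")
rect(R&(P[:,2]>.008)&(P[:,2]<.03)&(hsv[:,1]<60),"reader")
for n,b in dict(yj=(280,308,148,185),t1=(326,342,146,174),t2=(358,376,138,168),teal=(232,262,163,203),red=(172,205,230,252),rj=(410,440,133,165),scale=(335,435,290,395)).items():
    rect(box(*b)&(P[:,2]>.02),n)
m=box(590,640,180,400);rect(m&(P[:,2]>.02),'right thing')
a=cv2.resize(im[160:310,160:320],None,fx=4,fy=4,interpolation=2)
s=cv2.imread("pics/side0.png");b=cv2.resize(s[150:240,230:340],None,fx=4,fy=4,interpolation=2)
c=np.zeros((600,440+330,3),np.uint8);c[:,:330]=cv2.resize(a,(640,600))[:, 155:485];c[:360,330:]=b
cv2.imwrite("pics/crop1.png",c)
```

```text
logger top 3800 c [604.1 166.6] size [203.2 134.2] ang 86.89 z med [0.081  0.0839 0.0916]
orange bay 195 c [587.1 207.4] size [43.2 20.4] ang 86.06 z med [0.0868 0.0915 0.0937]
orange front 367 c [469.5 209. ] size [26.2 58.6] ang 16.72 z med [0.0862 0.0891 0.0916]
blue bay 213 c [582.3 128.1] size [45.6 21.7] ang 88.21 z med [0.0821 0.0913 0.094 ]
pad 945 c [ 539.1 -163. ] size [91.3 71.1] ang 82.52 z med [0.0071 0.0098 0.0123]
reader 1159 c [ 540.3 -162.2] size [116.8  95.5] ang 82.11 z med [0.0084 0.0111 0.0149]
yj 641 c [737.1  68.2] size [59.8 85.4] ang 86.56 z med [0.0246 0.0729 0.0766]
t1 75 c [738.2 -26.9] size [ 8.1 16.6] ang 1.53 z med [0.0238 0.0493 0.0699]
t2 116 c [ 755.1 -104.8] size [47.3 20.6] ang 20.28 z med [0.022  0.0521 0.0736]
teal 450 c [700.5 186.5] size [62.9 28.1] ang 23.97 z med [0.0235 0.0898 0.0927]
red 293 c [594.5 337.8] size [21.4 43.1] ang 22.04 z med [0.0279 0.0636 0.0676]
rj 518 c [ 719.1 -248.4] size [51.3 49.8] ang 77.85 z med [0.0263 0.0668 0.0709]
scale 8586 c [293.2 -52.8] size [189.9 208.9] ang 86.8 z med [0.0336 0.046  0.0494]
right thing 1370 c [ 342.1 -465.9] size [131.9 303. ] ang 86.66 z med [0.2955 0.3346 0.3582]
```

View pics/crop1.png

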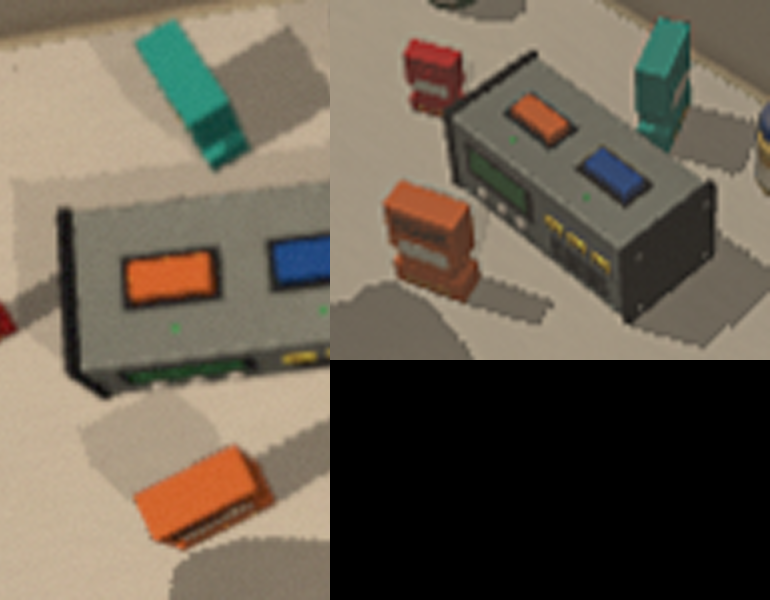

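The crop confirms the choice. The bay cartridge is about 43 x 20 mm on top. The orange one in front is larger, at about 58 x 26 mm, and has a white label, as the turquoise and red ones do. I'll refine the position by matching silhouettes in both cameras.

```bash
cat >> h.py <<'E'
def hullpx(name,x,y,yaw,z0,z1,sx=.02,sy=.044):
    c=get_calibration(name);K=np.array([[c['fx'],0,c['cx']],[0,c['fy'],c['cy']],[0,0,1]]);Ti=np.linalg.inv(c['T'])
    R=np.array([[np.cos(yaw),-np.sin(yaw)],[np.sin(yaw),np.cos(yaw)]])
    pts=[np.r_[R@[a*sx/2,b*sy/2]+[x,y],z] for a in(-1,1) for b in(-1,1) for z in(z0,z1)]
    q,_=cv2.projectPoints(np.array(pts),cv2.Rodrigues(Ti[:3,:3])[0],Ti[:3,3],K,np.array(c['distortion']))
    return cv2.convexHull(q.astype(np.float32).reshape(-1,2))
def cen(h): m=cv2.moments(h); return np.array([m['m10'],m['m01']])/m['m00'],m['m00']
def orange(im): 
    h=cv2.cvtColor(im,cv2.COLOR_BGR2HSV).astype(int); return (h[...,0]<18)&(h[...,1]>140)&(h[...,2]>90)
def blue(im): 
    h=cv2.cvtColor(im,cv2.COLOR_BGR2HSV).astype(int); return (h[...,0]>100)&(h[...,0]<130)&(h[...,1]>110)&(h[...,2]>40)
def boxmask(m,b):
    o=np.zeros_like(m);o[b[2]:b[3],b[0]:b[1]]=m[b[2]:b[3],b[0]:b[1]];return o
E
python3 - <<'E'
from h import *
from scipy.optimize import least_squares
B={('top','o'):(225,260,216,242),('top','b'):(262,296,210,240),('side','o'):(270,294,170,193),('side','b'):(290,316,183,203)}
for k in'ob':
  for cams in(['top'],['side'],['top','side']):
    obs={}
    for n in cams:
        im=cv2.imread(f"pics/{n}0.png");m=boxmask((orange if k=='o' else blue)(im),B[n,k]);v,u=np.nonzero(m);obs[n]=np.array([u.mean(),v.mean()]),len(u)
    f=lambda p:np.concatenate([cen(hullpx(n,p[0],p[1],-.057,.084,.092))[0]-obs[n][0] for n in cams])
    r=least_squares(f,[.585,.17]);print(k,cams,np.round(r.x*1000,1),np.round(r.fun,2),[(obs[n][1],round(cen(hullpx(n,*r.x,-.057,.084,.092))[1])) for n in cams])
# logger top yaw from top-cam cloud within the box
d=np.load("top0.npy");uv,P=cloud("top",d)
m=(P[:,2]>.079)&(P[:,2]<.089)&(abs(P[:,0]-.585)<.06)&(abs(P[:,1]-.168)<.12)
r=cv2.minAreaRect((P[m,:2]*1000).astype(np.float32));print(r)
E
```

```text
o ['top'] [586.7 208.2] [-0. -0.] [(215, 207)]
o ['side'] [585. 170.] [8.75 6.7 ] [(83, 100)]
o ['top', 'side'] [586.8 208.3] [-0.06 -0.03 -0.03  0.16] [(215, 207), (83, 96)]
b ['top'] [582.3 132. ] [-2.03  0.09] [(230, 203)]
b ['side'] [585. 170.] [-9.74 -7.06] [(78, 100)]
b ['top', 'side'] [582.9 131.6] [-1.89 -0.17 -0.81 -0.27] [(230, 203), (78, 103)]
((584.4776000976562, 167.63612365722656), (203.18447875976562, 95.02091979980469), 86.89264678955078)
```

Request:
{"op": "arm_command", "data": {"motion": [{"fingers": 0,"linear": [24,-25,0],"yaw": -0.1},{"fingers": 0,"linear": [48,-50,0],"yaw": -0.2},{"fingers": 0,"linear": [72,-75,0],"yaw": -0.3},{"fingers": 0,"linear": [96,-101,0],"yaw": -0.4},{"fingers": 0,"linear": [120,-126,0],"yaw": -0.5},{"fingers": 0,"linear": [144,-151,0],"yaw": -0.6},{"fingers": 0,"linear": [168,-176,0],"yaw": -0.7},{"fingers": 0,"linear": [190,-200,0],"yaw": -0.8}]}}

```text
time: 1.37
eef_pos: [0.4235, 0.3788, 0.19]
ee_rot: [[-0.376, 0.927, 0.0], [0.927, 0.376, 0.0], [0.0, 0.0, -1.0]]
wrist_force: [0.5, 0.5, -0.7]
opening: 0.0408
```

Request:
{"op": "arm_command", "data": {"motion": [{"fingers": 0,"linear": [24,-25,0],"yaw": -0.08},{"fingers": 0,"linear": [48,-50,0],"yaw": -0.16},{"fingers": 0,"linear": [72,-75,0],"yaw": -0.24},{"fingers": 0,"linear": [96,-101,0],"yaw": -0.32},{"fingers": 0,"linear": [120,-126,0],"yaw": -0.38},{"fingers": 0,"linear": [144,-151,0],"yaw": -0.42},{"fingers": 0,"linear": [164,-172,0],"yaw": -0.444},{"fingers": 0,"linear": [164,-172,0],"yaw": -0.444}]}}

```text
time: 2.03
eef_pos: [0.5896, 0.2046, 0.1898]
ee_rot: [[0.059, 0.998, 0.002], [0.998, -0.059, -0.001], [-0.001, 0.002, -1.0]]
wrist_force: [-0.7, 0.7, 0.7]
opening: 0.0006
```

Request:
{"op": "arm_command", "data": {"motion": [{"fingers": 0,"linear": [0,0,-20],"yaw": 0},{"fingers": 0,"linear": [0,0,-40],"yaw": 0},{"fingers": 0,"linear": [0,0,-60],"yaw": 0},{"fingers": 0,"linear": [0,0,-75],"yaw": 0},{"fingers": 0,"linear": [0,0,-85],"yaw": 0},{"fingers": 0,"linear": [0,0,-92],"yaw": 0},{"fingers": 0,"linear": [0,0,-92],"yaw": 0},{"fingers": 0,"linear": [0,0,-92],"yaw": 0}]}}

```text
time: 2.7
eef_pos: [0.5864, 0.2085, 0.0981]
ee_rot: [[0.054, 0.999, 0.0], [0.999, -0.054, 0.0], [0.0, 0.0, -1.0]]
wrist_force: [0.6, -0.5, 0.9]
opening: 0.0002
```

Run:
```python
from h import *
s=sense();print(s['eef_pos'],s['ee_rot'][:,1],s['wrist_force'])
im,d=camera("top");im2,d2=camera("side")
a=cv2.resize(im[160:300,170:330],None,fx=2.5,fy=2.5,interpolation=2);b=cv2.resize(im2[130:270,220:380],None,fx=2.5,fy=2.5,interpolation=2)
cv2.imwrite("pics/c2.png",np.hstack([a,b]))
```

```text
[0.58639296 0.20849378 0.09809704] [ 9.98555775e-01 -5.37247545e-02  1.25294588e-04] [ 0.64161718 -0.50194964  0.9357677 ]
```

View pics/c2.png

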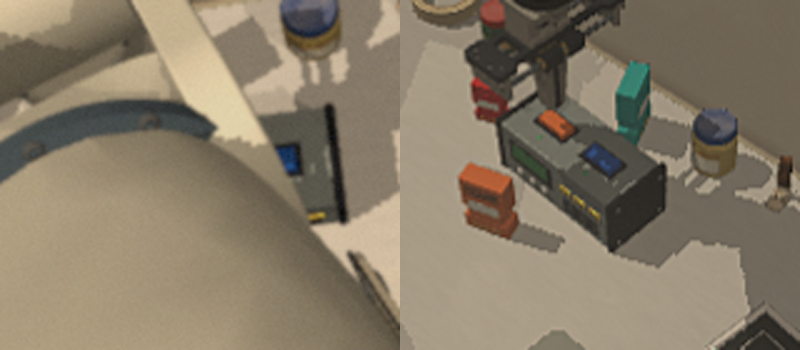

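The shut fingers stand over the orange cartridge at crop pixel (553,105), so I press about 4.5 mm.

Request:
{"op": "arm_command", "data": {"motion": [{"fingers": 0,"linear": [0,0,-3],"yaw": 0},{"fingers": 0,"linear": [0,0,-6],"yaw": 0},{"fingers": 0,"linear": [0,0,-8],"yaw": 0},{"fingers": 0,"linear": [0,0,-9],"yaw": 0},{"fingers": 0,"linear": [0,0,-10],"yaw": 0},{"fingers": 0,"linear": [0,0,-10.5],"yaw": 0},{"fingers": 0,"linear": [0,0,-10.5],"yaw": 0},{"fingers": 0,"linear": [0,0,-10.5],"yaw": 0}]}}

```text
time: 3.47
eef_pos: [0.5863, 0.2082, 0.0873]
ee_rot: [[0.054, 0.999, 0.0], [0.999, -0.054, 0.0], [0.0, 0.0, -1.0]]
wrist_force: [-1.1, 0.6, -1.0]
opening: 0.0001
```

Run:
```python
from h import *
for i in range(4):
    im,d=camera("side");s=sense();print(s['eef_pos'].round(4),s['wrist_force'].round(2))
cv2.imwrite("pics/c3.png",cv2.resize(im[140:220,250:340],None,fx=7,fy=7,interpolation=2))
```

```text
[0.5864 0.2082 0.0873] [-0.28 -0.61  0.36]
[0.5864 0.2082 0.0873] [-0.77  0.15  0.7 ]
[0.5863 0.2082 0.0874] [-0.23 -0.16 -0.68]
[0.5864 0.2083 0.0874] [-0.25 -0.05 -0.43]
```

View pics/c3.png

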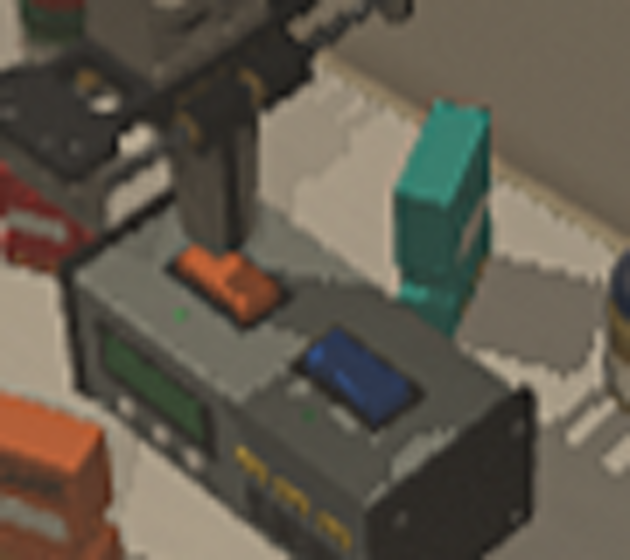

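Run:
```python
from h import *
def pr(n,p):
    c=get_calibration(n);K=np.array([[c['fx'],0,c['cx']],[0,c['fy'],c['cy']],[0,0,1]]);Ti=np.linalg.inv(c['T'])
    return cv2.projectPoints(np.array([p]),cv2.Rodrigues(Ti[:3,:3])[0],Ti[:3,3],K,np.array(c['distortion']))[0].ravel().round(1)
for p in([.5863,.2082,.0873],[.5863,.2082,.092],[.5869,.2302,.092],[.5855,.186,.092]): print(p,pr("side",p))
im,d=camera("side");s=sense();uv,P=cloud("side",d)
old=cv2.imread("pics/side0.png");od=np.load("side0.npy")
for nm,i,dd in(("now",im,d),("before",old,od)):
    m=boxmask(orange(i),(268,296,168,195));v,u=np.nonzero(m&(dd>0));p=px2w("side",np.c_[u,v],dd[v,u])
    print(nm,len(u),"uv",u.mean().round(1),v.mean().round(1),u.min(),u.max(),v.min(),v.max(),"z",np.percentile(p[:,2],[10,50,90]).round(4),p.mean(0).round(4))
    m=boxmask(blue(i),(290,316,180,205));v,u=np.nonzero(m&(dd>0));p=px2w("side",np.c_[u,v],dd[v,u])
    print(" blue",len(u),np.percentile(p[:,2],[10,50,90]).round(4))
m=(uv[:,0]>276)&(uv[:,0]<288)&(uv[:,1]>160)&(uv[:,1]<182)&(P[:,2]>.088)
for a in range(166,184,2):
    q=m&(abs(uv[:,1]-a)<1); 
    if q.any(): print(a,P[q].mean(0).round(4),P[q].min(0).round(3),P[q].max(0).round(3))
print(s['effort'])
```

```text
[0.5863, 0.2082, 0.0873] [281.9 179.1]
[0.5863, 0.2082, 0.092] [281.8 178.1]
[0.5869, 0.2302, 0.092] [276.7 174.4]
[0.5855, 0.186, 0.092] [286.9 181.8]
now 73 uv 282.2 179.4 275 288 175 185 z [0.0864 0.0924 0.0954] [0.5834 0.2038 0.0915]
 blue 30 [0.0891 0.0922 0.0945]
before 83 uv 282.0 178.7 275 288 174 184 z [0.0889 0.0925 0.0952] [0.5847 0.2057 0.0921]
 blue 78 [0.0891 0.0921 0.096 ]
166 [0.582  0.1998 0.153 ] [0.567 0.197 0.141] [0.599 0.206 0.165]
168 [0.5824 0.201  0.1436] [0.568 0.198 0.132] [0.599 0.206 0.155]
170 [0.5794 0.2006 0.1377] [0.569 0.198 0.129] [0.593 0.207 0.145]
172 [0.5802 0.2024 0.1274] [0.57  0.199 0.117] [0.595 0.212 0.135]
174 [0.579  0.2018 0.1202] [0.572 0.199 0.115] [0.588 0.208 0.126]
176 [0.5858 0.2126 0.0983] [0.575 0.199 0.089] [0.599 0.225 0.116]
178 [0.5852 0.2083 0.093 ] [0.579 0.199 0.089] [0.595 0.221 0.095]
180 [0.5831 0.2    0.0919] [0.577 0.19  0.089] [0.59  0.211 0.095]
[-2.24088544e-03 -6.21227574e+01 -2.89785057e+01  6.21631485e-02
 -1.50358299e-02 -3.93824996e-05]
```

Run:
```python
from h import *
im,d=camera("side");s=sense()
print("z mm")
for v in range(166,186):
    us=np.arange(274,292);p=px2w("side",np.c_[us,0*us+v],d[v,us]);o=orange(im)[v,us]
    print(v,' '.join(f"{int(z*1000):4d}{'o' if k else ' '}" for z,k in zip(p[:,2],o)))
cv2.imwrite("pics/c4.png",cv2.resize(im[160:195,262:307],None,fx=16,fy=16,interpolation=0))
```

```text
z mm
166   86   151   158   160   163   161   159   155   150   146   145   144   140    -2    -1     3     0     3 
167   87   145   153   153   157   154   154   152   147   142   139   138   132    -2    -5     2     6     3 
168   84   140   146   151   156   152   148   144   145   143   134   132   132    82     3     2     0     0 
169   85   133   138   143   146   149   144   140   143   136   132   131   129    85  1118     2    -2     1 
170   87   135   132   140   146   141   142   134   137   130   127   126    87    84    87    81     0     4 
171   87    84   129   131   137   138   133   138   134   129   124   124    85    84    83    84    84    82 
172   87    83   123   130   132   135   132   129   126   125   122   115    82    84    88    83    80    80 
173   83    83   120   121   128   132   129   125   124   118   118   113    81    83    85    82    87    80 
174   84    84    82    83   119   123   124   119   121   116   113    82    86    89    89    87    82    82 
175   86    82    91    91o   94o  120   119   115   112   113    85    87    87    85 
[... 443 characters left out ...]
  92o   86    85    86    86 
180   85    83    89    84    83    87o   92o   94o   93o   92o   87o   94o   94o   90o   94o   90    82    81 
181   85    88    81    86    86    83    83o   89o   94o   92o   88o   91o   93o   92o   90o   85    85    87 
182   86    83    87    87    81    89    84    87o   89o   91o   93o   98o   94o   91o   85o   83    87    88 
183   86    82    83    84    82    83    83    89    85    88o   88o   88o   89o   83o   86    87    83    84 
184   82    87    83    87    85    84    86    87    85    85    89o   92o   82o   83    84    85    82    86 
185   84    86    83    85    82    86    82    82    87    84    85    80    82    83    86    83    83    83
```

View pics/c4.png

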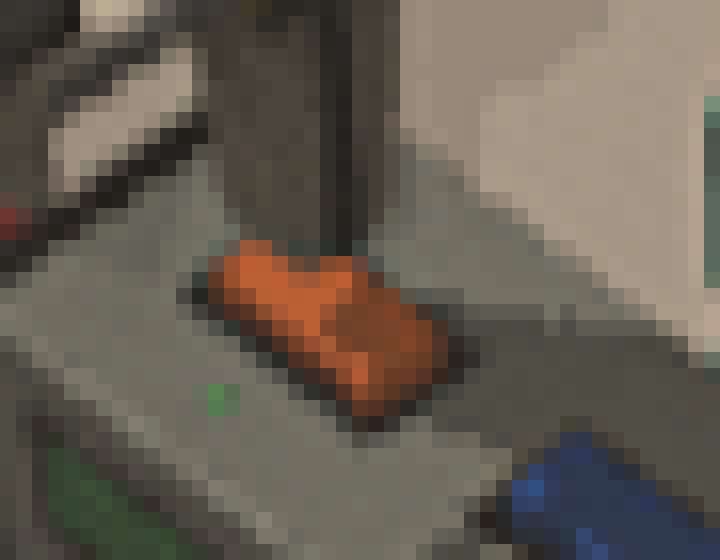

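The finger tips end at z of about 0.108–0.11, while the TCP reads 0.087. The wrist force is zero and the cartridge top is still at 0.092, so nothing has been pressed yet. The visible tips are about 20 mm above the reported TCP. I'll feel my way down by force.

Request:
{"op": "arm_command", "data": {"motion": [{"fingers": 0,"linear": [0,0,-1],"yaw": 0},{"fingers": 0,"linear": [0,0,-3],"yaw": 0},{"fingers": 0,"linear": [0,0,-5],"yaw": 0},{"fingers": 0,"linear": [0,0,-7],"yaw": 0},{"fingers": 0,"linear": [0,0,-9],"yaw": 0},{"fingers": 0,"linear": [0,0,-10],"yaw": 0},{"fingers": 0,"linear": [0,0,-10],"yaw": 0},{"fingers": 0,"linear": [0,0,-10],"yaw": 0}]}}

```text
time: 4.43
eef_pos: [0.5862, 0.2082, 0.0772]
ee_rot: [[0.054, 0.999, -0.0], [0.999, -0.054, -0.0], [-0.0, -0.0, -1.0]]
wrist_force: [-0.5, -1.1, 1.0]
opening: 0.0004
```

```bash
cat > look.py <<'E'
from h import *
F=[]
for i in range(3):
    im,d=camera("side");F.append(sense()['wrist_force'])
s=sense();print(s['time'],s['eef_pos'].round(4),np.mean(F,0).round(2),s['opening'].round(4))
for v in range(170,186):
    us=np.arange(274,292);p=px2w("side",np.c_[us,0*us+v],d[v,us]);o=orange(im)[v,us]
    print(v,' '.join(f"{int(z*1000):4d}{'o' if k else ' '}" for z,k in zip(p[:,2],o)))
E
python3 look.py
```

```text
Traceback (most recent call last):
  File "look.py", line 5, in <module>
    s=sense();print(s['time'],s['eef_pos'].round(4),np.mean(F,0).round(2),s['opening'].round(4))
                                                                          ^^^^^^^^^^^^^^^^^^
AttributeError: 'float' object has no attribute 'round'
```

```bash
sed -i "s/s\['opening'\].round(4)/round(s['opening'],4)/" look.py; python3 look.py
```

```text
4.7333 [0.5864 0.2083 0.0774] [ 0.59  0.02 -0.45] 0.0006
170   87   133   134   139   143   142   144   136   137   130   130   125   123    87    85    84     0  1118 
171   85   126   128   134   139   140   136   136   135   130   126   122   119    86    84    86    85    82 
172   86    82   123   133   136   134   132   130   128   126   118   114   118    84    84    84    85    87 
173   84    85   117   126   124   130   126   124   123   120   118   114   109    89    85    79    88    87 
174   84    82   113   116   121   126   126  1118   118   118   114   109   105    86    85    86    86    85 
175   85    87   109   111   117   121   119   122   115   114   110   104    84    86    82    84    81    87 
176   83    92    92o  103   107   116   114   115   108   108   108    86    84    81    77    86    83    87 
177   85    89o   92o   94o   95o  107   110   109   108   105    90    97    85    78    85    86    85    88 
178   83    80    82o   88o   91o   90o  110   102    94    92    90o   94o   92o   85    81    78    85    84 
179   83    86    83    88    89o   91o   92o   92    93o   92o   91o   91o   93o   90o   92    82    84    85 
180   82    87    85    85    84    87o   90o   93o   97o   93o   98o   89o   94o   85o   95o   91    85    83 
181   85    87    84    85    84    81    86o   87o   92o   94o   95o   90o   95o   92o   88o   89    86    87 
182   83    87    86    81    83    83    80    90o   88o   90o   94o   90o   93o   89o   80o   80    85    86 
183 1118    88    84    81    82    85    83    83    86    87o   90o   90o   88o   82o   84    82    86    82 
184   86    85    87    85    84    85    84    86    87    86    88o   86o   84o   85    86    88    82    82 
185   83    87    83    85    82    82    84    87    82    88    83o   85    83    85    85    81    79    82
```

Request:
{"op": "arm_command", "data": {"motion": [{"fingers": 0,"linear": [0,0,-1],"yaw": 0},{"fingers": 0,"linear": [0,0,-2],"yaw": 0},{"fingers": 0,"linear": [0,0,-3],"yaw": 0},{"fingers": 0,"linear": [0,0,-4],"yaw": 0},{"fingers": 0,"linear": [0,0,-5],"yaw": 0},{"fingers": 0,"linear": [0,0,-6],"yaw": 0},{"fingers": 0,"linear": [0,0,-6],"yaw": 0},{"fingers": 0,"linear": [0,0,-6],"yaw": 0}]}}

```text
time: 5.4
eef_pos: [0.5862, 0.2082, 0.0712]
ee_rot: [[0.054, 0.999, -0.0], [0.999, -0.054, -0.0], [-0.0, -0.0, -1.0]]
wrist_force: [-0.1, 0.3, -0.6]
opening: 0.0004
```

```bash
python3 look.py
```

```text
5.55 [0.5863 0.2082 0.0713] [-0.03 -0.26  0.43] 0.0005
170   85   136   138   141   145   148   143   139   136   133   130   127   124    83    85    84     4     1 
171   87   126   132   137   141   136   134   139   130   130   125   123   116    83    82    87    85    84 
172   82   121   126   133   135   134   132   132   125   123   119   118   112    82    84    86    85    87 
173   82    79   119   124   129   131   127   130   125   119   119   116   109    84    81    82    85    83 
174   84    84   116   119   125   131   124   119   118   117   115   114   107    87    80    84    83    82 
175   84    87   110   111   118   120   125   114   114   114   108   105   101    80    79    84    82    87 
176   82    91   103   112   114   117   116   114   109   111   106    99    84    84    89    85    82    87 
177   89    89o   92o  102   109   110   111   107   106   105   103    96    85    83    87    84    84    84 
178   85    81    87o   90o  103   108   104   108   103   101    97    94o   93o   84    82    83    85    87 
179   86    87    81    83o   88o   91   102   104    97    95    95o   91o   89o   89o   94    85    84    82 
180   85    84    88    84    86    87o   90    93    91    92o   92o   92o   97o   94o   92o   89    85    82 
181   84    84    85    86    84    84    88o   88o   96o   93o   94o   94o   91o   88o   90o   89    85    83 
182   82    85    86    87    85    88    82    84    91o   94o   91o   94o   89o   88o   90o   82    81    77 
183   83    81    84    86    79    87    83    86    84    91o   93o   91o   88o   82o   81    87    83    86 
184   87    85    86    88    82    88    84    87    85    84    89o   88o   83o   85    81    81    84    84 
185   86    85    89    88    82    84    86    85    84    83    90o   82    83    85    84    82    85    88
```

Request:
{"op": "arm_command", "data": {"motion": [{"fingers": 0,"linear": [0,0,-0.5],"yaw": 0},{"fingers": 0,"linear": [0,0,-1],"yaw": 0},{"fingers": 0,"linear": [0,0,-1.5],"yaw": 0},{"fingers": 0,"linear": [0,0,-2],"yaw": 0},{"fingers": 0,"linear": [0,0,-3],"yaw": 0},{"fingers": 0,"linear": [0,0,-4],"yaw": 0},{"fingers": 0,"linear": [0,0,-4],"yaw": 0},{"fingers": 0,"linear": [0,0,-4],"yaw": 0}]}}

```text
time: 6.22
eef_pos: [0.5864, 0.2082, 0.0674]
ee_rot: [[0.054, 0.999, 0.0], [0.999, -0.054, 0.0], [0.0, 0.0, -1.0]]
wrist_force: [-0.8, 0.5, 2.7]
opening: 0.0004
```

```bash
python3 look.py | sed -n '1p;7,14p'
```

```text
6.3667 [0.5864 0.2082 0.0674] [ 0.25 -0.28  2.15] 0.0005
175   86    83   107   117   119   124   119   116   114   113   110   106   103    85    83    84    85    86 
176   82    92   102   107   112   117   117   110   110   105   108   101    99    88    84    83    85    83 
177   80    89o   91o  104   111   115   115   111   107   105   102    95    83    82    83    84    85    89 
178   86    81    84o   95   100   105   106   105   102    97    97    95    93o   85    84    84    84    87 
179   86    81    79    84    88    99   105    97   100    96    97    92o   90o   90o   86    85    85    83 
180   83    87    87    88    83    89   103    96    91    93    94o   92o   97o   93o   92o   92    83    87 
181   86    84    84    86    84    82    91    91    89o   93o   93o   92o   94o   90o   92o   92o   89    85 
182   86    82    85    85    87    87    86    85    87o   92o   89o   91o   92o   89o   87o   85    88    88
```

Contact, at 2.2 N with TCP z at 0.0674, so the true tips are about 24 mm above the reported TCP. Pressing on to trip the latch.

Request:
{"op": "arm_command", "data": {"motion": [{"fingers": 0,"linear": [0,0,-0.5],"yaw": 0},{"fingers": 0,"linear": [0,0,-1],"yaw": 0},{"fingers": 0,"linear": [0,0,-2],"yaw": 0},{"fingers": 0,"linear": [0,0,-3],"yaw": 0},{"fingers": 0,"linear": [0,0,-3.5],"yaw": 0},{"fingers": 0,"linear": [0,0,-4],"yaw": 0},{"fingers": 0,"linear": [0,0,-4],"yaw": 0},{"fingers": 0,"linear": [0,0,-4],"yaw": 0}]}}

```text
time: 7.03
eef_pos: [0.5863, 0.2082, 0.0632]
ee_rot: [[0.054, 0.999, 0.0], [0.999, -0.054, -0.0], [-0.0, 0.0, -1.0]]
wrist_force: [0.3, -0.5, 3.0]
opening: 0.0
```

```bash
python3 look.py | sed -n '1p;7,16p'
```

```text
7.1833 [0.5863 0.2082 0.0633] [ 0.02 -0.75  3.05] 0.0006
175   83    83   111   115   121   121   123   119   115   114   109   104   103    87    83    82    83    82 
176   87    84   107   112   114   118   119   110   110   108   102    98    97    82  1118    88    83    86 
177   85    89o   98   107   110   112   111   108   107   104   102    98    91    85    82    86    84    83 
178   86    82o   86o   99   105   108   111   106   105   101    97    91    84    85    83    82    86    89 
179   86    87    85    94    98    98   102   103    98    95    91    92    88o   83    83    83    80    83 
180   82    86    81    83    84    95    98   100    93    90    88    88o   87o   89o   91    86    88    84 
181   84    86    85    85    82    81    96    91    89    90    89o   89o   89o   85o   85o   87    82    84 
182   83    88    86    82    85    82    82    86    88o   88o   91o   84o   89o   88o   85o   84    85    82 
183   89    82    84    84    85    82    86    86    83o   86o   87o   90o   85o   87o   84    87    86    83 
184   83    85    86    83    81    82    87    83    85    86    87o   88o   84o   86    86    81    87    80
```

Request:
{"op": "arm_command", "data": {"motion": [{"fingers": 0,"linear": [0,0,-1],"yaw": 0},{"fingers": 0,"linear": [0,0,-1],"yaw": 0},{"fingers": 0,"linear": [0,0,4],"yaw": 0},{"fingers": 0,"linear": [0,0,10],"yaw": 0},{"fingers": 0,"linear": [0,0,20],"yaw": 0},{"fingers": 0,"linear": [0,0,35],"yaw": 0},{"fingers": 40,"linear": [0,0,50],"yaw": 0},{"fingers": 60,"linear": [0,0,50],"yaw": 0}]}}

```text
time: 7.85
eef_pos: [0.5881, 0.209, 0.1168]
ee_rot: [[0.054, 0.999, 0.004], [0.999, -0.054, 0.002], [0.002, 0.004, -1.0]]
wrist_force: [1.7, 0.3, -0.3]
opening: 0.0118
```

Run:
```python
from h import *
im,d=camera("side");s=sense();print(s['time'],s['eef_pos'].round(4),s['wrist_force'].round(1),s['opening'])
m=boxmask(orange(im),(265,300,160,195));v,u=np.nonzero(m&(d>0));p=px2w("side",np.c_[u,v],d[v,u])
print(len(u),np.percentile(p[:,2],[10,50,90]).round(4))
m=boxmask(blue(im),(290,316,180,205));v,u=np.nonzero(m&(d>0));p=px2w("side",np.c_[u,v],d[v,u]);print("blue",len(u),np.percentile(p[:,2],[10,50,90]).round(4))
cv2.imwrite("pics/c5.png",cv2.resize(im[130:215,240:340],None,fx=7,fy=7,interpolation=2))
```

```text
7.9 [0.5875 0.2087 0.1153] [ 0.4  1.1 -0. ] 0.015448253211636986
111 [0.0876 0.1068 0.1106]
blue 40 [0.0893 0.0925 0.0954]
```

View pics/c5.png

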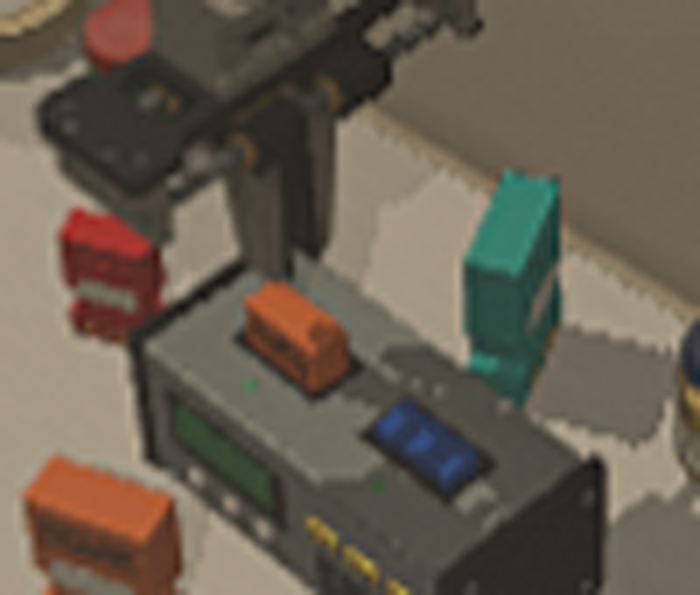

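The cartridge has sprung up, with its top at about 0.107 at crop pixel (297,320), and the blue one is still latched. I open, descend around it and close.

Request:
{"op": "arm_command", "data": {"motion": [{"fingers": 65,"linear": [0,0,0],"yaw": 0},{"fingers": 65,"linear": [0,0,0],"yaw": 0},{"fingers": 65,"linear": [0,0,-6],"yaw": 0},{"fingers": 65,"linear": [0,0,-16],"yaw": 0},{"fingers": 65,"linear": [0,0,-28],"yaw": 0},{"fingers": 65,"linear": [0,0,-38],"yaw": 0},{"fingers": 65,"linear": [0,0,-44],"yaw": 0},{"fingers": 65,"linear": [0,0,-44],"yaw": 0}]}}

```text
time: 8.57
eef_pos: [0.5848, 0.2077, 0.0668]
ee_rot: [[0.054, 0.999, -0.003], [0.999, -0.054, -0.001], [-0.001, -0.003, -1.0]]
wrist_force: [0.3, 0.7, -0.6]
opening: 0.0599
```

Run:
```python
from h import *
im,d=camera("side");s=sense();print(s['time'],s['eef_pos'].round(4),s['wrist_force'].round(1),s['opening'])
cv2.imwrite("pics/c6.png",cv2.resize(im[145:205,250:320],None,fx=9,fy=9,interpolation=2))
for v in range(165,188):
    us=np.arange(268,294);p=px2w("side",np.c_[us,0*us+v],d[v,us]);o=orange(im)[v,us]
    print(v,' '.join(f"{int(z*1000):3d}{'o' if k else ' '}" for z,k in zip(p[:,2],o)))
```

```text
8.6167 [0.5855 0.2079 0.0679] [-0.1 -0.5 -0.4] 0.05985355795867745
165 205  200  205  204  201  203  207  202  202  199   85   86   83   87   83   84    4    3  124  126  127  132  133  133  127  125 
166 204  202  206  203  204  206  202  199  193  193   82   84   86   81   81   87   85   -1  113  117  122  127  128  127  123  126 
167 201  201  209  202  204  198  199  193  191  189   82   81   84   83   83   84   85   85  116  117  117  125  123  120  121  115 
168 198  199  200  202  198  199  197  191  188  184   85   82   85   84   82   87   83   85  111  111  115  117  118  116  113  114 
169 196  199  198  196  191  189  190  185   87   83   80  109   83   87   85   85   89   82  102  109  109  115  119  113  112  107 
170 197  191  192  192  190  188  188   87   87   85  108  108o 112   87   85   80   84   83   97  103  104  106  112  108  105  101 
171 163  186  189  192  186  160  153   86  108  109o 105o 111o 107o 109o  86   91   84   80   85   99   98  103  109  106  105  100 
172 155  158  164  190  154  154  153  107  105o 112o 108o 112o 111o 109o 109o 110   88   83   
[... 1347 characters left out ...]
o  84o  88   87   87   81   84 
183  83   99  105  110  111  114  104  106   85   84   85   86   86   80   84o  90   97o  90o  91o  84o  85   83   83   83   84   85 
184  83   84   98  102  103  105  103  100   84   85   84   82   83   84   87   82   87o  85o  82o  81   84   83   87   85   81   84 
185  81   85   84   98  102  100   97   92   83   83   84   83   85   84   84   87   86o  85   88   83   84   82   86   83   88   84 
186  77   81   88   88   85   96   95   82   83   84   81   85   85   84   81   83   84   85   83   88   86   87   84   84   86   82 
187  75   81   82   82   86   81   83   86   80   82   85   82   80   86   84   82   85   85   87   85   86   85   84   88   85   87
```

View pics/c6.png

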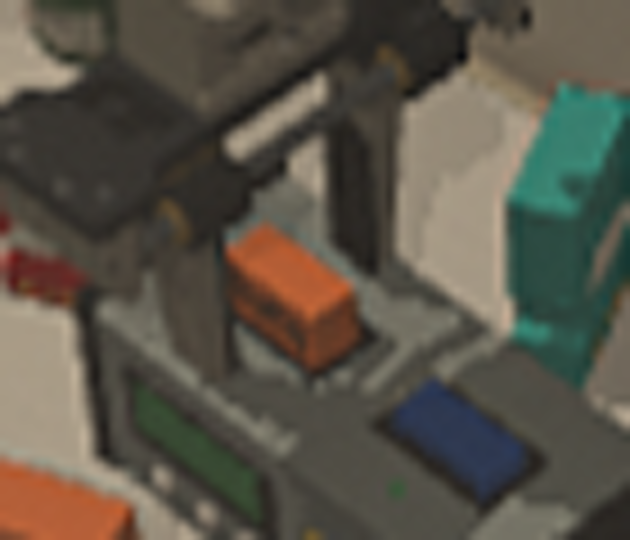

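The fingers straddle the cartridge with the tips at about 0.093. I lower 2.5 mm and close.

Request:
{"op": "arm_command", "data": {"motion": [{"fingers": 60,"linear": [0,0,-1.5],"yaw": 0},{"fingers": 50,"linear": [0,0,-2.5],"yaw": 0},{"fingers": 40,"linear": [0,0,-2.5],"yaw": 0},{"fingers": 30,"linear": [0,0,-2.5],"yaw": 0},{"fingers": 25,"linear": [0,0,-2.5],"yaw": 0},{"fingers": 10,"linear": [0,0,-2.5],"yaw": 0},{"fingers": 0,"linear": [0,0,-2.5],"yaw": 0},{"fingers": 0,"linear": [0,0,-2.5],"yaw": 0}]}}

```text
time: 9.28
eef_pos: [0.5864, 0.2083, 0.067]
ee_rot: [[0.054, 0.999, 0.0], [0.999, -0.054, 0.0], [0.0, 0.0, -1.0]]
wrist_force: [-0.6, 0.0, 0.9]
opening: 0.0198
```

Request:
{"op": "arm_command", "data": {"motion": [{"fingers": 0,"linear": [0,0,0],"yaw": 0},{"fingers": 0,"linear": [0,0,0],"yaw": 0},{"fingers": 0,"linear": [0,0,0],"yaw": 0},{"fingers": 0,"linear": [0,0,0],"yaw": 0},{"fingers": 0,"linear": [0,0,2],"yaw": 0},{"fingers": 0,"linear": [0,0,4],"yaw": 0},{"fingers": 0,"linear": [0,0,8],"yaw": 0},{"fingers": 0,"linear": [0,0,10],"yaw": 0}]}}

```text
time: 9.95
eef_pos: [0.5864, 0.2083, 0.0773]
ee_rot: [[0.054, 0.999, 0.0], [0.999, -0.054, 0.0], [0.0, 0.0, -1.0]]
wrist_force: [-0.3, 0.0, 0.7]
opening: 0.0195
```

Request:
{"op": "arm_command", "data": {"motion": [{"fingers": 0,"linear": [0,0,8],"yaw": 0},{"fingers": 0,"linear": [0,0,17],"yaw": 0},{"fingers": 0,"linear": [0,0,27],"yaw": 0},{"fingers": 0,"linear": [0,0,38],"yaw": 0},{"fingers": 0,"linear": [0,0,50],"yaw": 0},{"fingers": 0,"linear": [0,0,60],"yaw": 0},{"fingers": 0,"linear": [0,0,68],"yaw": 0},{"fingers": 0,"linear": [0,0,68],"yaw": 0}]}}

```text
time: 10.62
eef_pos: [0.5875, 0.2086, 0.1472]
ee_rot: [[0.054, 0.999, 0.003], [0.999, -0.054, 0.001], [0.001, 0.003, -1.0]]
wrist_force: [0.4, -0.1, -0.7]
opening: 0.0197
```

Run:
```python
from h import *
im,d=camera("side");s=sense();print(s['time'],s['eef_pos'].round(4),s['wrist_force'].round(1),s['opening'])
cv2.imwrite("pics/c7.png",cv2.resize(im[120:230,230:350],None,fx=5,fy=5,interpolation=2))
uv,P=cloud("side",d);m=orange(im)[uv[:,1],uv[:,0]]&(abs(P[:,0]-.586)<.03)&(abs(P[:,1]-.208)<.04)
print(m.sum(),np.percentile(P[m,2],[1,5,50,95]).round(4))
```

```text
10.6667 [0.5869 0.2085 0.146 ] [-0.4  0.1 -0.1] 0.01989170037545987
158 [0.1252 0.1289 0.1646 0.1908]
```

View pics/c7.png

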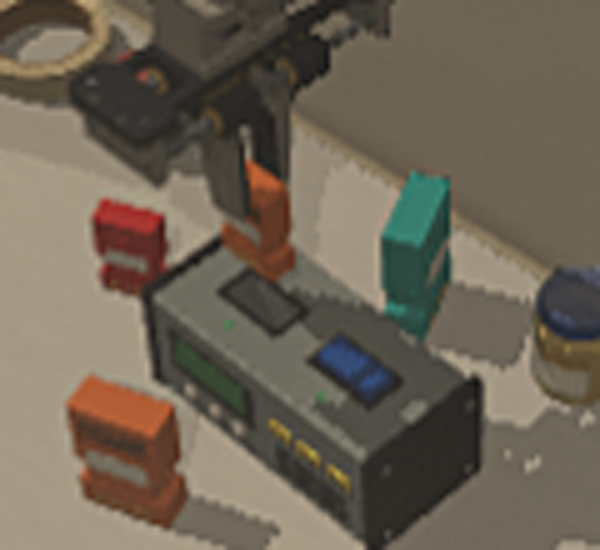

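The cartridge is clear of the bay (crop (260,225)) and the bay is empty. I carry it to the reader.

Request:
{"op": "arm_command", "data": {"motion": [{"fingers": 0,"linear": [-2,-12,0],"yaw": 0},{"fingers": 0,"linear": [-5,-36,0],"yaw": 0},{"fingers": 0,"linear": [-8,-66,0],"yaw": -0.01},{"fingers": 0,"linear": [-12,-98,0],"yaw": -0.02},{"fingers": 0,"linear": [-16,-130,0],"yaw": -0.03},{"fingers": 0,"linear": [-20,-162,0],"yaw": -0.04},{"fingers": 0,"linear": [-24,-194,0],"yaw": -0.05},{"fingers": 0,"linear": [-28,-226,0],"yaw": -0.06}]}}

```text
time: 11.33
eef_pos: [0.5568, -0.0199, 0.1439]
ee_rot: [[0.114, 0.993, -0.002], [0.993, -0.114, -0.0], [-0.0, -0.002, -1.0]]
wrist_force: [-0.0, -1.0, -0.6]
opening: 0.0197
```

Request:
{"op": "arm_command", "data": {"motion": [{"fingers": 0,"linear": [-4,-32,0],"yaw": -0.01},{"fingers": 0,"linear": [-8,-62,0],"yaw": -0.02},{"fingers": 0,"linear": [-12,-92,0],"yaw": -0.02},{"fingers": 0,"linear": [-15,-118,0],"yaw": -0.02},{"fingers": 0,"linear": [-17,-136,0],"yaw": -0.02},{"fingers": 0,"linear": [-18.5,-145,0],"yaw": -0.02},{"fingers": 0,"linear": [-18.5,-145,-10],"yaw": -0.02},{"fingers": 0,"linear": [-18.5,-145,-25],"yaw": -0.02}]}}

```text
time: 12.0
eef_pos: [0.5401, -0.1631, 0.1198]
ee_rot: [[0.135, 0.991, 0.002], [0.991, -0.135, -0.0], [0.0, 0.002, -1.0]]
wrist_force: [-0.3, 0.3, 0.8]
opening: 0.02
```

Request:
{"op": "arm_command", "data": {"motion": [{"fingers": 0,"linear": [0,0,-15],"yaw": 0},{"fingers": 0,"linear": [0,0,-30],"yaw": 0},{"fingers": 0,"linear": [0,0,-45],"yaw": 0},{"fingers": 0,"linear": [0,0,-57],"yaw": 0},{"fingers": 0,"linear": [0,0,-66],"yaw": 0},{"fingers": 0,"linear": [0,0,-71],"yaw": 0},{"fingers": 0,"linear": [0,0,-73],"yaw": 0},{"fingers": 0,"linear": [0,0,-73],"yaw": 0}]}}

```text
time: 12.67
eef_pos: [0.5397, -0.1625, 0.0465]
ee_rot: [[0.133, 0.991, -0.0], [0.991, -0.133, 0.0], [0.0, -0.0, -1.0]]
wrist_force: [-0.1, 0.4, -0.1]
opening: 0.0196
```

Run:
```python
from h import *
F=[]
for i in range(3):
    im,d=camera("side");F.append(sense()['wrist_force'])
s=sense();print(s['time'],s['eef_pos'].round(4),np.mean(F,0).round(2),s['opening'])
cv2.imwrite("pics/c8.png",cv2.resize(im[200:310,310:430],None,fx=5,fy=5,interpolation=2))
uv,P=cloud("side",d);m=orange(im)[uv[:,1],uv[:,0]]&(abs(P[:,0]-.54)<.04)&(abs(P[:,1]+.163)<.04)
print(m.sum(),np.percentile(P[m,2],[1,5,50,95,99]).round(4))
```

```text
12.8167 [ 0.5403 -0.1629  0.0474] [ 0.04 -0.22  0.19] 0.019858084075563904
160 [0.0264 0.0291 0.0626 0.0904 0.0915]
```

View pics/c8.png

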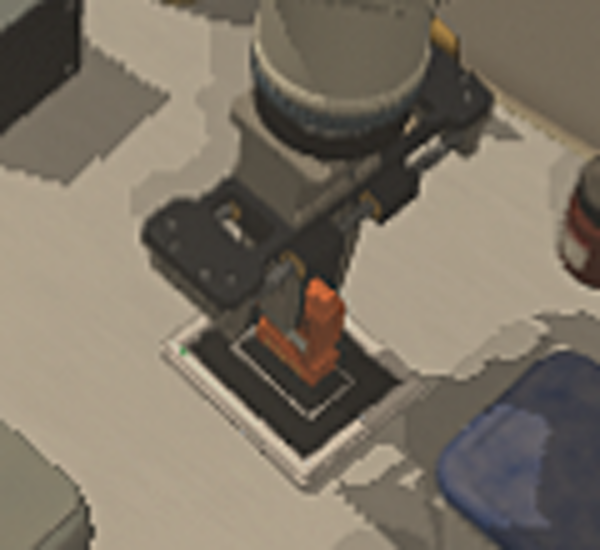

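It hangs upright over the middle of the pad, with its bottom at about 0.023, some 12–14 mm above the pad. I lower gently by force.

Request:
{"op": "arm_command", "data": {"motion": [{"fingers": 0,"linear": [0,0,-3],"yaw": 0},{"fingers": 0,"linear": [0,0,-6],"yaw": 0},{"fingers": 0,"linear": [0,0,-8],"yaw": 0},{"fingers": 0,"linear": [0,0,-9],"yaw": 0},{"fingers": 0,"linear": [0,0,-10],"yaw": 0},{"fingers": 0,"linear": [0,0,-10.5],"yaw": 0},{"fingers": 0,"linear": [0,0,-11],"yaw": 0},{"fingers": 0,"linear": [0,0,-11],"yaw": 0}]}}

```text
time: 13.48
eef_pos: [0.5398, -0.1628, 0.0357]
ee_rot: [[0.134, 0.991, -0.0], [0.991, -0.134, 0.0], [0.0, -0.0, -1.0]]
wrist_force: [0.8, 0.3, 0.1]
opening: 0.0195
```

Request:
{"op": "arm_command", "data": {"motion": [{"fingers": 0,"linear": [0,0,-0.2],"yaw": 0},{"fingers": 0,"linear": [0,0,-0.4],"yaw": 0},{"fingers": 0,"linear": [0,0,-0.6],"yaw": 0},{"fingers": 0,"linear": [0,0,-0.8],"yaw": 0},{"fingers": 0,"linear": [0,0,-1],"yaw": 0},{"fingers": 0,"linear": [0,0,-1],"yaw": 0},{"fingers": 0,"linear": [0,0,-1],"yaw": 0},{"fingers": 0,"linear": [0,0,-1],"yaw": 0}]}}

```text
time: 14.15
eef_pos: [0.5399, -0.1628, 0.0349]
ee_rot: [[0.134, 0.991, 0.0], [0.991, -0.134, -0.0], [-0.0, 0.0, -1.0]]
wrist_force: [-0.4, 0.3, 1.6]
opening: 0.0197
```

```bash
cat > f.py <<'E'
from h import *
F=[]
for i in range(4):
    im,d=camera("side");F.append(sense()['wrist_force'])
s=sense();print(s['time'],s['eef_pos'].round(4),np.mean(F,0).round(2))
uv,P=cloud("side",d);m=orange(im)[uv[:,1],uv[:,0]]&(abs(P[:,0]-.54)<.04)&(abs(P[:,1]+.163)<.04)
print(m.sum(),np.percentile(P[m,2],[1,5,50,95,99]).round(4))
E
python3 f.py
```

```text
14.35 [ 0.5399 -0.1628  0.0349] [-0.74  0.43  2.96]
158 [0.0128 0.0163 0.0467 0.0778 0.0798]
```

It touches the pad with 3 N. Release, opening evenly before rising.

Request:
{"op": "arm_command", "data": {"motion": [{"fingers": 23,"linear": [0,0,0],"yaw": 0},{"fingers": 26,"linear": [0,0,0],"yaw": 0},{"fingers": 30,"linear": [0,0,0],"yaw": 0},{"fingers": 40,"linear": [0,0,0],"yaw": 0},{"fingers": 55,"linear": [0,0,0],"yaw": 0},{"fingers": 65,"linear": [0,0,0],"yaw": 0},{"fingers": 65,"linear": [0,0,0],"yaw": 0},{"fingers": 65,"linear": [0,0,0],"yaw": 0}]}}

```text
time: 15.02
eef_pos: [0.5398, -0.1627, 0.0348]
ee_rot: [[0.134, 0.991, -0.0], [0.991, -0.134, 0.0], [0.0, -0.0, -1.0]]
wrist_force: [-0.5, -0.3, 0.1]
opening: 0.0583
```

Request:
{"op": "arm_command", "data": {"motion": [{"fingers": 65,"linear": [0,0,5],"yaw": 0},{"fingers": 65,"linear": [0,0,15],"yaw": 0},{"fingers": 65,"linear": [0,0,30],"yaw": 0},{"fingers": 65,"linear": [0,0,50],"yaw": 0},{"fingers": 65,"linear": [0,0,75],"yaw": 0},{"fingers": 65,"linear": [0,0,100],"yaw": 0},{"fingers": 65,"linear": [0,0,125],"yaw": 0},{"fingers": 65,"linear": [0,0,135],"yaw": 0}]}}

```text
time: 15.68
eef_pos: [0.5415, -0.1633, 0.1741]
ee_rot: [[0.134, 0.991, 0.005], [0.991, -0.134, -0.002], [-0.001, 0.005, -1.0]]
wrist_force: [0.7, -0.7, 0.1]
opening: 0.0598
```

```bash
python3 f.py
python3 - <<'E'
from h import *
im,d=camera("side");cv2.imwrite("pics/c9.png",cv2.resize(im[140:320,230:460],None,fx=3.3,fy=3.3,interpolation=2))
print(sense()['time'],sense()['opening'],sense()['wrist_force'].round(2))
uv,P=cloud("side",d);m=orange(im)[uv[:,1],uv[:,0]]&(abs(P[:,0]-.54)<.04)&(abs(P[:,1]+.163)<.04)
print(P[m].mean(0).round(4),cv2.minAreaRect((P[m&(P[:,2]>.07)][:,:2]*1000).astype(np.float32)))
E
```

```text
15.8833 [ 0.5393 -0.1626  0.1692] [0.2  0.37 0.24]
228 [0.0138 0.0197 0.0697 0.0782 0.08  ]
15.9333 0.059784188378320426 [-0.36  0.15 -0.35]
[ 0.5353 -0.1673  0.0563] ((538.1336059570312, -163.70877075195312), (44.24690246582031, 20.332021713256836), 84.55256652832031)
```

View pics/c9.png

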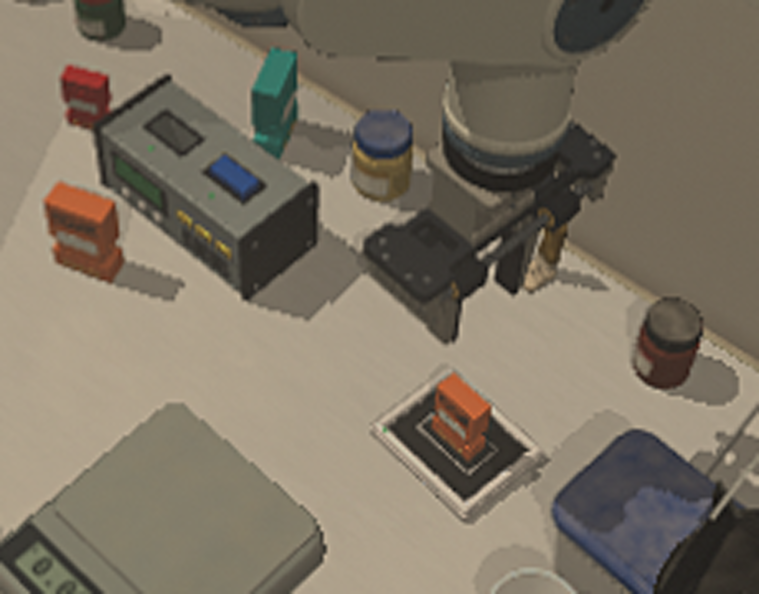

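The cartridge stands upright inside the rim (crop (462,415)) and the gripper is clear. The blue cartridge is still latched (235,175), and the jars and the one tile in view stand. Handing in.

```bash
python3 -c "
from cell import *
print(finish_job())"
```

```text
the job is handed in; nothing more can be done
None
```

The orange cartridge is out of the logger and standing upright on the reader's black pad, inside the rim. I handed the job in at about 16 s of the 40 s allowed.

- **Moves:** I pressed the cartridge about 4.5 mm at about 3 N to trip the latch, and it sprang up. I then gripped it across its 20 mm, drew it straight out and lowered it until it touched the pad at about 3 N. After that I let go and rose clear.
- **Last checks:**
  - Its top was at about 0.077 m, where 0.076 m was expected.
  - It was centred at about (0.538, -0.164) m, within a few millimetres of the pad's centre.
  - The wrist force was about zero with the gripper clear.
  - The blue cartridge looked still latched, and both jars stood undisturbed.
- **Not fully checked:** One tile stood behind the gripper in the last picture. The other was hidden by the arm, and I did not measure either. The arm never worked near them.
- **Disagreement:** The finger tips were about 24 mm higher than the reported tool position suggested. My first press therefore stopped in the air, so I took the heights from depth readings and contact force instead.

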